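# Swing the cash box round the corner post into its bay

### The arm

A 6-joint arm with a two-finger parallel gripper is mounted at the origin on the work surface. World frame = base frame: x ahead of the robot, y to its left, z up, the work surface at z = 0. Lengths are in m, angles in rad, forces in N, time in s.
With the tool pointing down it reaches from about 0.3 to 0.875 m from the base axis. Payload 6.4 kg.
Tool frame: the origin (TCP) lies between the finger pads; the fingertips stand 8 mm ahead of it and the grasp point (between the pads) lies 11 mm behind it; x points along the fingers, y is the direction in which the jaws open and shut, and the axes are right-handed (so a half turn about x gives the same grasp; the last joint's range is limited). The gripper opens to 88 mm and grips with 3 to 60 N. Pads are 18 mm wide; open, the fingers measure 123 mm over their backs; the gripper's body (75 mm by 187 mm) begins 45 mm behind the grasp point.
Start: joints at [0.949, 0.181, 1.607, -0, 1.354, -0.206], TCP at [0.232, 0.526, 0.247] pointing down, gripper open.
Joint ranges: [-2.99, 2.99], [-0.89, 2.07], [0.3, 2.58], [-1.14, 4.28], [0, 2.63], [-3.12, 3.12]. Speed limits (rad/s): [2.57, 2.57, 3.01, 3.14, 3.14, 3.14].

### API

Orientations are given as [roll, pitch, yaw] about the fixed x, y, z axes, in that order (R = Rz(yaw) Ry(pitch) Rx(roll)).
In Python, from cell import * gives the robot as it stands.
- The arm moves only by the shell command python3 -m jog 'ROWS'. ROWS is JSON, a list of rows, each a list of 3 entries, a list of its own where there are three numbers: the turn, a rotation vector about the tool's x, y, z in degrees, then the shift along the tool's x, y, z in cm, then the closure, from 0 (fully open) to 1 (shut). In form: [[[wx, wy, wz], [x, y, z], fingers], ...]. A call has exactly 8 rows; each row shifts and turns the pose as measured when the row begins, along the tool's axes as they then stand; what a row does not reach is not made up. A row lasts 1/10 s, in which the tool goes at most 50 mm and 8.59 degrees, less where a joint would pass 70% of its speed; a pose out of reach is approached as far as the arm can. A call with a gripper value outside its range is refused whole. The fingers move at their own pace and stop on an object; the grip force is fixed at half the most. Time passes only in rows, so rows that do not move let the fingers close, or fill a call up. It gives the time, the measured TCP pose, the force and the opening at its end, in the units of the state.
- get_state(): the state, without advancing time (a new reading comes with each control period).
- get_image(name): name is "scene" or "top"; returns the picture (384x512x3 uint8, red, green, blue); there is no depth.
- camera_params(name): a dict with "camera_matrix" (3x3 intrinsics, pixels), "dist_coeffs" ([k1, k2, p1, p2, k3] as OpenCV has them; the pictures are not rectified), "cam_to_world" (4x4, takes a point from camera to world coordinates). Camera axes: x right, y up, looking along -z (the intrinsics and any distortion apply to the point x, -y, -z); pixel columns grow to the right and rows downward; lengths in m; the calibration is good to about 2 mm. A picture is of the moment at which its call begins. camera_params takes no time and is no camera call.
- close_job(): hands the job in, once; it reports no verdict.
Trained networks look in the newest picture that a camera, given by its name, has taken for a name from the list of things; names that differ only in an ending like _2 or _b are one class to them, and where a whole thing is asked for, a point or a joint stands for the part that bears it (a point fixed in the world has none). Each returns a list of dicts, best first, with "p" (0 to 1); they miss things now and then, are a little off and sometimes report something else, mostly with a low value. They report only what shows in the picture. A call takes as long as a camera call. They do not tell look-alikes from the thing itself.
- look_for(label, camera): "position" ([row, column] in pixels, amid what is visible of it).
The state is a dict: "time": time; "joint_pos": joint angles; "joint_velocities": joint speeds; "joint_efforts": joint torques, N m; "position": TCP position; "orientation": TCP orientation; "ft_force": force on the tool from outside, world axes, zero at the start; "torque": the same for the moment, N m; "finger_gap": opening from 0.0 (shut) to 1.0 (fully open).
Only numpy, scipy, OpenCV 4.12 (cv2) and the standard library are available. Lean on these libraries where they do the work, as an engineer would, in place of code of your own. Each camera call takes 0.05 s, during which the arm holds its last target. There are 200 camera calls.

### The job

The square cash box stands sideways in front of its bay. Without lifting or tipping it, push it round the steel corner post, so that it turns a quarter turn against the post into the bay and its lock faces the robot's side, and press it firmly but not hard (with about 15 N) against the green back rail. Leave it square and flush against the rail with its side against the post, and do not disturb the bottles, glassware and coasters around it.

Things in the scene. Friction and masses are not known exactly. Their poses are not given: they have to be found in the camera images.
- cashbox: loose square steel cash box, 120 x 120 x 55 mm high, 0.5 to 1 kg, blue, dark top; too wide to grasp, it slides. Origin: centre of its underside, z up. Its front (-x) side has the brass lock; a yellow stripe marks that edge of its top. It starts with the lock facing right (bay -y), the post beyond the right half of its far side: pushed away at the left of its near (+y) side it turns clockwise
- lock (a point): middle of the brass lock plate on the box's front side, 60 mm from the box's centre, 30 mm above the bench
- bay: fixed parking bay on the bench: yellow lines, corner post and back rail. Origin: on the bench at the post's axis; x points away from the robot along the bay's depth, y left along the rail, z up. The parked box lies left of the post, in front of the rail: centre at x = 40, y = 75 mm in this frame, axes parallel to the bay's; the yellow lines run along its left and front edges
- post: fixed upright round smooth steel post, 30 mm in diameter, 60 mm high, with a red band; origin at its foot on its axis (same as the bay's)
- rail: fixed green back rail, 140 mm long along the bay's y (from y = 10 to 150 mm), 20 mm thick, 45 mm high; the face towards the robot stands at x = 100 mm in the bay's frame. Its origin coincides with the bay's origin
- tumbler: glass tumbler to the right of the post, 76 mm in diameter, 90 mm high; origin at the centre of its foot
- spirit: amber bottle right of the bay, beyond the post, 72 mm in diameter, 220 mm high; origin at the centre of its foot
- syrup: clear bottle with a blue label on the left of the bench, 68 mm in diameter, 210 mm high; origin at the centre of its foot
- olives: green jar with a brass cap, left of the bay, 84 mm in diameter, 110 mm high; origin at the centre of its foot
- coasters: round stack of cork coasters on the right of the bench, 100 mm in diameter, 40 mm high; origin at the centre of its foot
- shaker: steel shaker cup on the left of the bench, 86 mm in diameter, 130 mm high; origin at the centre of its foot
Mind the look-alikes: they are no part of the job. What is shaped like the cashbox but purple is not meant.

How it is judged:
On the way, in this order (a step that is already met when the one before it is completed fails the run):
1. the box is part-way through its turn (27 to 63 degrees from square) while it is pushed against the post (angle between the x axis of cashbox and the x axis of bay, either way round between 0.47 and 1.1 rad and contact force between cashbox and post above 0.3 N), for 0.05 s.
2. the box, turned square with its lock to the front, is pressed against the back rail with at least 4 N (angle between the x axis of cashbox and the x axis of bay, either way round below 0.06 rad and x of lock in the frame of bay below 0 m and contact force between cashbox and rail above 4 N), for 0.1 s.
At the end, for the whole second after the job is handed in: the box stands flat and still in the bay with its lock towards the robot's side, square to the rail within 0.05 rad, its back within 4 mm of the rail and its right side within 6 mm of the post (angle between the x axis of cashbox and the x axis of bay, either way round below 0.05 rad and x of cashbox in the frame of bay between 0.036 and 0.045 m and y of cashbox in the frame of bay between 0.07 and 0.081 m and x of lock in the frame of bay below 0 m and linear speed of cashbox below 0.01 m/s and angle between cashbox's own z axis and vertical below 0.03 rad and height (world z) of cashbox below 0.004 m); the robot touches nothing.
It fails at once if the box is lifted by more than 10 mm or tipped by more than 0.12 rad (height (world z) of cashbox above 0.01 m or angle between cashbox's own z axis and vertical above 0.12 rad).
It fails at once if the box is pressed against the rail or the post with more than 45 N (contact force between cashbox and rail above 45 N or contact force between cashbox and post above 45 N).
It fails at once if a bystander (bottle, jar, tumbler, shaker, coasters) is moved by more than 15 mm (distance of any of tumbler, spirit, syrup, olives, coasters, shaker from where it was at the start of the episode above 0.015 m).
It also fails if it takes over 64 s, if anything falls off the work surface, if the arm or the gripper's body presses on something with over 40 N, if the wrist force passes 120 N, or if a joint passes its speed limit or range.

## Working session

There is one attempt and no reset: what is moved stays moved. The work goes in short steps, Python scripts to look and compute and a shell command to move; the robot and the scene stay as the last step left them, time stands still between calls to the robot, and variables do not carry over. Pictures are saved under pics/ and viewed, about 8 in all and at most 12, crops included, and the job is handed in when it is done.

```bash
mkdir -p pics; cat > h.py <<'E'
from cell import *
import numpy as np, cv2
def proj(p,cam):
    c=camera_params(cam);T=np.linalg.inv(np.array(c["cam_to_world"]));q=T[:3,:3]@np.array(p,float).reshape(-1,3).T+T[:3,3:4]
    q=(q.T*[1,-1,-1]); return cv2.projectPoints(q,np.zeros(3),np.zeros(3),np.array(c["camera_matrix"]),np.array(c["dist_coeffs"]))[0][:,0]
def unproj(px,cam,z=0.):
    "px list of (col,row)"
    c=camera_params(cam);T=np.array(c["cam_to_world"])
    u=cv2.undistortPoints(np.array(px,float).reshape(-1,1,2),np.array(c["camera_matrix"]),np.array(c["dist_coeffs"]))[:,0]
    d=np.c_[u[:,0],-u[:,1],-np.ones(len(u))]@T[:3,:3].T; o=T[:3,3]
    return o+d*((z-o[2])/d[:,2])[:,None]
E
python3 - <<'E'
from h import *
for n in("top","scene"):
    im=get_image(n);cv2.imwrite(f"pics/{n}0.png",im[:,:,::-1]); print(n,np.round(np.array(camera_params(n)["cam_to_world"]),3).tolist())
for l in ["cashbox","lock","post","rail","tumbler","spirit","syrup","olives","coasters","shaker"]:
    r=look_for(l,"top"); print(l,[(np.round(a["position"]).tolist(),round(a["p"],2),np.round(unproj([a["position"][::-1]],"top")[0,:2],3).tolist()) for a in r[:3]])
print(get_state())
E
```

```text
top [[-0.029, 0.986, -0.167, 0.283], [-0.999, -0.033, -0.02, 0.012], [-0.025, 0.166, 0.986, 1.272], [0.0, 0.0, 0.0, 1.0]]
scene [[0.813, -0.468, 0.345, 1.058], [0.581, 0.668, -0.464, -0.719], [-0.013, 0.578, 0.816, 1.379], [0.0, 0.0, 0.0, 1.0]]
cashbox [([182.0, 288.0], 0.65, [0.535, -0.063]), ([227.0, 326.0], 0.62, [0.373, -0.185]), ([243.0, 235.0], 0.57, [0.327, 0.13])]
lock [([186.0, 288.0], 0.86, [0.522, -0.059]), ([244.0, 236.0], 0.73, [0.323, 0.125]), ([256.0, 387.0], 0.72, [0.269, -0.387])]
post []
rail [([127.0, 262.0], 0.54, [0.744, 0.026])]
tumbler [([151.0, 339.0], 0.71, [0.643, -0.248])]
spirit [([129.0, 305.0], 0.77, [0.731, -0.132])]
syrup [([202.0, 136.0], 0.82, [0.482, 0.48])]
olives [([156.0, 203.0], 0.66, [0.643, 0.242])]
coasters [([196.0, 393.0], 0.74, [0.474, -0.427])]
shaker [([228.0, 175.0], 0.8, [0.387, 0.34]), ([186.0, 289.0], 0.27, [0.521, -0.065])]
{'time': 0.6, 'joint_pos': array([ 9.48686239e-01,  1.80782650e-01,  1.60701668e+00, -6.78032639e-06,
        1.35383554e+00, -2.06300661e-01]), 'joint_velocities': array([ 0.00069046,  0.00047561, -0.0005316 ,  0.00176746,  0.00034683,
       -0.00199401]), 'joint_efforts': array([ 2.56070989e-04, -4.33595145e+01, -3.42024708e+01,  7.03923753e-02,
        3.12987459e-02, -1.42133718e-06]), 'position': array([0.23224398, 0.52600696, 0.24671615]), 'orientation': array([-1.62151621,  1.5707536 , -2.03732417]), 'ft_force': array([-0.40685875, -0.76737911,  0.38705064]), 'torque': array([-0.03342267,  0.05286882, -0.02160964]), 'finger_gap': 0.998906437339317}
```

View pics/top0.png

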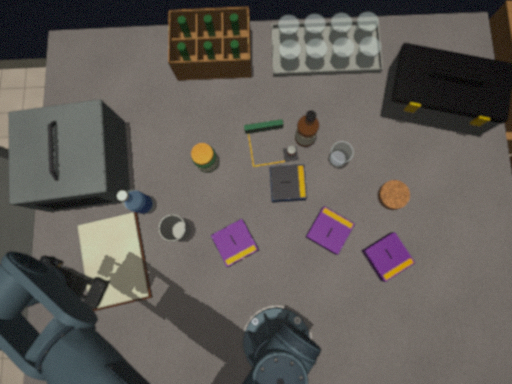

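View pics/scene0.png

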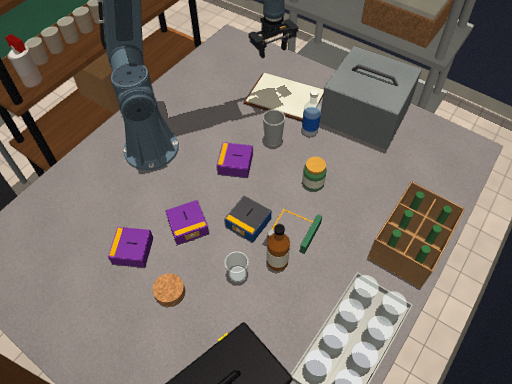

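Candidates for the cash box in the top view are (col,row): the dark top with its stripe on the right at (288,182), and purple boxes at (235,243), (330,230) and (388,256). I choose (288,182): it is dark/blue and stands next to the post at (291,153), with the rail at (264,127). One close crop to check the choice and measure corners.

```bash
python3 - <<'E'
from h import *
im=cv2.imread("pics/top0.png")[105:215,235:355]
cv2.imwrite("pics/c1.png",cv2.resize(im,None,fx=5.4,fy=5.4,interpolation=cv2.INTER_CUBIC))
E
```

```text
(no output)
```

View pics/c1.png

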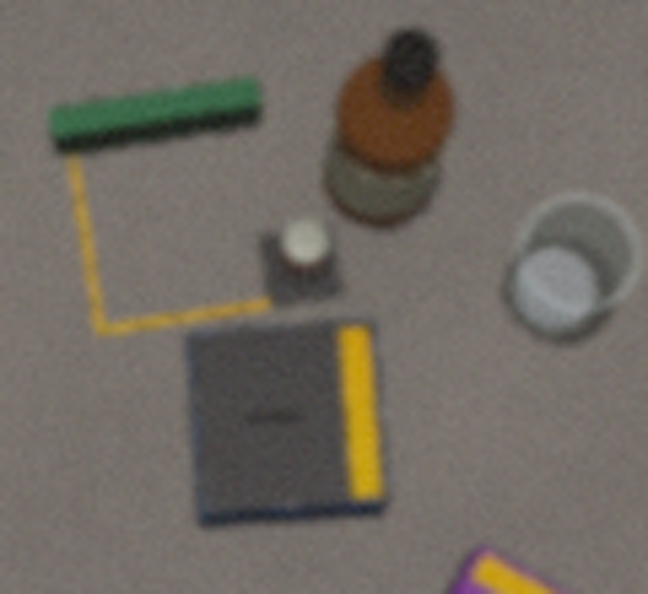

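```bash
cat >> h.py <<'E'
def crop2full(p,x0=235,y0=105,f=5.4): p=np.array(p,float); return (p+.5)/f-.5+[x0,y0]
E
python3 - <<'E'
from h import *
U=lambda p,z:unproj(crop2full(p),"top",z)[:,:2]
b=U([(190,328),(372,323),(384,498),(200,515)],.055);print("box",b.round(4).tolist(),b.mean(0))
for i in range(4): d=b[(i+1)%4]-b[i]; print(np.linalg.norm(d).round(4),np.degrees(np.arctan2(d[1],d[0])).round(1))
r=U([(53,137),(260,106),(258,80),(52,108)],.045);print("rail",r.round(4).tolist())
d=r[0]-r[1];e=r[3]-r[2];print(np.linalg.norm(d),[np.degrees(np.arctan2(*(-v[0],v[1]))) for v in(d,e)])
print("post",U([(305,242)],.06), "post foot guess")
y=U([(102,328),(72,155),(268,302)],0);print("lines",y.round(4).tolist())
for a in((y[1]-y[0]),(y[0]-y[2])): print(np.linalg.norm(a),np.degrees(np.arctan2(a[1],a[0])))
# bay origin estimates for given yaw
for yaw in np.radians([4,6,8]):
    R=np.array([[np.cos(yaw),-np.sin(yaw)],[np.sin(yaw),np.cos(yaw)]])
    print(np.degrees(yaw),"from rail",r.mean(0)-R@[.11,.08],"from line",y[0]-R@[-.0225,.1375])
E
```

```text
box [[0.586, 0.0015], [0.5852, -0.1136], [0.473, -0.1155], [0.4661, -0.0007]] [ 0.52755434 -0.05706897]
0.1151 -90.4
0.1122 -179.0
0.115 93.5
0.1199 1.1
rail [[0.7193, 0.0862], [0.7352, -0.0491], [0.7531, -0.0485], [0.7391, 0.0864]]
0.13620470998958464 [np.float64(6.737734985517151), np.float64(5.923257931068743)]
post [[ 0.63821468 -0.07323595]] post foot guess
lines [[0.6017, 0.0593], [0.7221, 0.0764], [0.6155, -0.0512]]
0.12159393575846984 8.080179486118523
0.11137321524953372 97.12754231183952
4.0 from rail [ 0.63251058 -0.06870421] from line [ 0.6337557  -0.07630985]
6.000000000000001 from rail [ 0.63562697 -0.07228576] from line [ 0.6384684  -0.07510919]
8.0 from rail [ 0.63886646 -0.07575636] from line [ 0.64313633 -0.07374478]
```

The crop confirms a blue box with a dark top, and the stripe at (360,412) on its right. The post cap is at crop (305,242), the rail's near edge runs (53,137)-(260,106), and the line corner is at (102,328). Bay: origin ≈ (0.6375, -0.074), yaw ≈ 7°. Next I build a two-camera pose fitter for the box.

```bash
cat >> h.py <<'E'
from scipy.optimize import minimize
BO=np.array([.6375,-.074]);BY=np.radians(7.0)
def Rz(a): return np.array([[np.cos(a),-np.sin(a)],[np.sin(a),np.cos(a)]])
def tobay(p): return (np.array(p)[...,:2]-BO)@Rz(BY)
def toworld(p): return np.array(p)@Rz(BY).T+BO
COL=dict(top=(66,66,70),yel=(215,160,20),side=(30,50,90))
def model(img,cam,pose,S=3):
    "render into copy; pose=(bay x,y,theta)"
    c=np.array([[-.06,-.06],[.06,-.06],[.06,.06],[-.06,.06]]);st=np.array([[-.06,-.06],[-.038,-.06],[-.038,.06],[-.06,.06]])
    W=lambda q,z:np.c_[toworld(q@Rz(pose[2]).T+pose[:2]),np.full(len(q),z)]
    out=img.copy(); P=lambda a:np.round((a)*16).astype(np.int32)
    h=proj(np.r_[W(c,0.),W(c,.055)],cam).astype(np.float32)
    f=lambda p,col:cv2.fillConvexPoly(out,P(p),col,cv2.LINE_AA,4)
    f(cv2.convexHull(h)[:,0],COL["side"]);f(proj(W(c*.97,.055),cam),COL["top"]);f(proj(W(st*.97,.055),cam),COL["yel"])
    return out
def locate(x0,cams=("top","scene"),ims=None):
    ims=ims or {c:get_image(c) for c in cams}
    bg=np.array([108,100,98],np.uint8)
    def cost(p):
        e=0
        for c in cams:
            im=ims[c];u,v=proj(np.r_[toworld(x0[:2]),.03],c)[0].astype(int);s=np.s_[max(v-65,0):v+65,max(u-65,0):u+65]
            b=np.empty_like(im);b[:]=bg
            mask=model(np.zeros_like(im)+1,c,p)[s].max(-1)>1; m=model(b,c,p)
            d=np.abs(cv2.GaussianBlur(m[s],(0,0),1).astype(float)-cv2.GaussianBlur(im[s],(0,0),1)).sum(-1).clip(0,150)
            e+=d.mean()
        return e
    best=None
    for dth in(-.25,0,.25):
        r=minimize(cost,np.array(x0)+[0,0,dth],method="Nelder-Mead",options=dict(initial_simplex=np.array(x0)+[0,0,dth]+np.array([[0,0,0],[.012,0,0],[0,.012,0],[0,0,.15]]),maxiter=90,xatol=2e-4,fatol=1e-3))
        if best is None or r.fun<best.fun:best=r
    return best.x,best.fun,ims
def look(x0,name=None,cams=("top","scene")):
    x,f,ims=locate(x0,cams); s=get_state()
    print("box bay mm",(x[:2]*1000).round(1),"deg",np.degrees(x[2]).round(1),"cost",round(f,2),"t",s["time"],"tcp bay",(tobay(s["position"])*1000).round(1),s["position"][2].round(4),"F",s["ft_force"].round(1))
    if name:
        o=[]
        for c in cams:
            u,v=proj(np.r_[toworld(x[:2]),.03],c)[0].astype(int);im=ims[c].copy()
            k=cv2.resize(im[v-60:v+60,u-65:u+65],None,fx=3,fy=3);m=cv2.resize(model(im,c,x)[v-60:v+60,u-65:u+65],None,fx=3,fy=3);o.append(np.hstack([k,m]))
        cv2.imwrite(f"pics/{name}.png",np.vstack(o)[:600,:,::-1])
    return x
E
time python3 - <<'E'
from h import *
for c in("top","scene"): print(look((-.108,.029,np.pi/2),cams=(c,)))
look((-.108,.029,np.pi/2),"fit0")
for l in("olives","tumbler","spirit"):
  for c in("top","scene"):
    get_image(c)
    r=look_for(l,c)
    if r: print(l,c,tobay(unproj([r[0]["position"][::-1]],c,.05)).round(3))
E
```

```text
box bay mm [-104.5   27.7] deg 85.3 cost 46.53 t 0.65 tcp bay [-329.1  644.9] 0.2467 F [-0.5 -0.  -0.7]
[-0.10451504  0.02770943  1.48875448]
box bay mm [-110.2   35.8] deg 83.9 cost 113.54 t 0.7 tcp bay [-329.1  644.9] 0.2467 F [ 0.2 -0.3 -0.6]
[-0.11022558  0.03579984  1.46406637]Traceback (most recent call last):
  File "<stdin>", line 3, in <module>
  File "h.py", line 46, in look
    x,f,ims=locate(x0,cams); s=get_state()
            ~~~~~~^^^^^^^^^
  File "h.py", line 42, in locate
    r=minimize(cost,np.array(x0)+[0,0,dth],method="Nelder-Mead",options=dict(initial_simplex=np.array(x0)+[0,0,dth]+np.array([[0,0,0],[.012,0,0],[0,.012,0],[0,0,.15]]),maxiter=90,xatol=2e-4,fatol=1e-3))
    res = _minimize_neldermead(fun, x0, args, callback, bounds=bounds,
                               **options)
    fsim[j] = func(sim[j])
              ~~~~^^^^^^^^
    fx = function(np.copy(x), *(wrapper_args + args))
  File "h.py", line 36, in cost
    mask=model(np.zeros_like(im)+1,c,p)[s].max(-1)>1; m=model(b,c,p)
                                                        ~~~~~^^^^^^^
  File "h.py", line 26, in model
    f(cv2.convexHull(h)[:,0],COL["side"]);f(proj(W(c*.97,.055),cam),COL["top"]);f(proj(W(st*.97,.055),cam),COL["yel"])
                                            ~~~~^^^^^^^^^^^^^^^^^^^
  File "h.py", line 4, in proj
    c=camera_params(cam);T=np.linalg.inv(np.array(c["cam_to_world"]));q=T[:3,:3]@np.array(p,float).reshape(-1,3).T+T[:3,3:4]
ValueError: time passes only in moves, steps and waits

real	0m22.502s
user	0m13.521s
sys	0m2.186s
```

```bash
sed -i 's/^import numpy as np, cv2/import numpy as np, cv2, functools\ncamera_params=functools.cache(camera_params)/; s/-65,0):v+65/-42,0):v+42/; s/-65,0):u+65/-42,0):u+42/; /mask=model/s/mask=.*>1; //' h.py
time python3 - <<'E'
from h import *
for c in("top","scene"): look((-.108,.029,np.pi/2),cams=(c,))
look((-.108,.029,np.pi/2),"fit0")
for l in("olives","tumbler","spirit"):
  for c in("top","scene"):
    get_image(c)
    r=look_for(l,c)
    if r: print(l,c,tobay(unproj([r[0]["position"][::-1]],c,.05)).round(3))
E
```

```text
box bay mm [-104.    27.3] deg 85.4 cost 39.01 t 0.85 tcp bay [-329.1  644.9] 0.2468 F [-0.2  0.7 -0.2]
box bay mm [-110.3   35.8] deg 84.0 cost 108.2 t 0.9 tcp bay [-329.1  644.9] 0.2467 F [-0.2 -0.7 -0.1]
box bay mm [-111.    33.3] deg 83.7 cost 148.25 t 1.0 tcp bay [-329.1  644.9] 0.2467 F [-1.2  0.2  0.1]
olives top [[0.023 0.304]]
olives scene [[0.031 0.312]]
tumbler top [[-0.036 -0.172]]
tumbler scene [[-0.048 -0.149]]
spirit top [[ 0.064 -0.069]]
spirit scene [[ 0.045 -0.041]]
real	0m18.963s
user	0m5.574s
sys	0m1.704s
```

View pics/fit0.png

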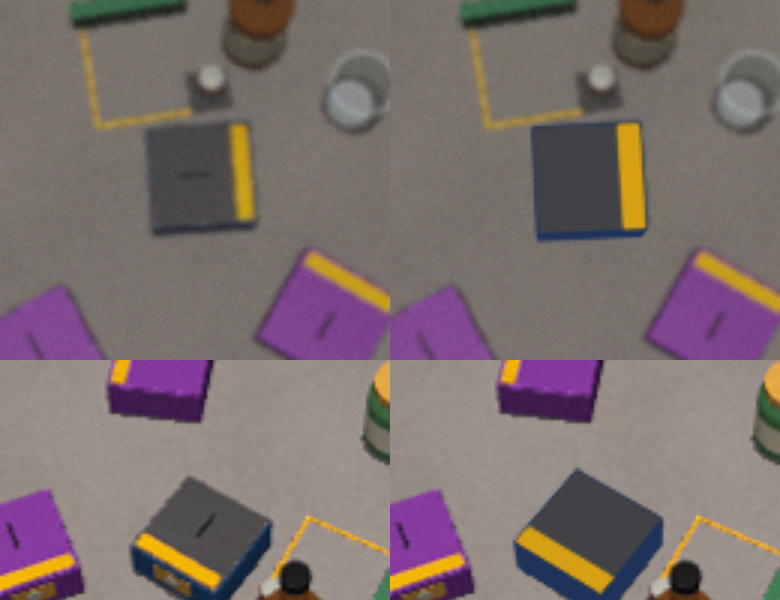

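The picture shows the box at left (200,178), with the model overlay at right slightly too large and low. The scene view's bench colour is lighter than I assumed, so I take the bench colour from each image.

```bash
sed -i 's/b\[:\]=bg/b[:]=BG[c]/; s/^    bg=np.array.*/    BG={c:np.median(ims[c][60:320,60:450].reshape(-1,3),0).astype(np.uint8) for c in cams}/' h.py
sed -i 's/.97/.96/g' h.py
python3 - <<'E'
from h import *
for c in("top","scene"): look((-.108,.029,np.pi/2),cams=(c,));print(np.median(get_image(c)[60:320,60:450].reshape(-1,3),0))
look((-.108,.029,np.pi/2))
im=get_image("top");print(im[180:184,280:284].mean((0,1)),im[180:184,299:303].mean((0,1)))
im=get_image("scene");print(im[212:215,242:245].mean((0,1)))
E
python3 -m jog '[[[0,0,0],[0,-1,3],1],[[-8,0,0],[0,-5,0],1],[[-8,0,0],[0,-5,0],1],[[-8,0,0],[0,-5,0],1],[[-7,0,0],[0,-5,0],1],[[0,0,0],[0,-5,0],1],[[0,0,0],[0,-5,0],1],[[0,0,0],[0,-5,0],1]]'
python3 -c "
from h import *;s=get_state();print((tobay(s['position'])*1000).round(1),s['position'],s['orientation'],np.degrees(s['orientation'][0]-s['orientation'][2]),s['joint_pos'])"
```

```text
box bay mm [-105.5   28.1] deg 84.6 cost 20.58 t 1.65 tcp bay [-329.1  645. ] 0.2467 F [ 0.1 -1.3 -0.3]
[118. 112. 106.]
box bay mm [-108.3   33.3] deg 84.1 cost 38.36 t 1.75 tcp bay [-329.1  644.9] 0.2467 F [-0.3 -0.   0. ]
[149. 139. 133.]
box bay mm [-107.9   32. ] deg 83.3 cost 59.78 t 1.9 tcp bay [-329.1  644.9] 0.2467 F [-0.2  0.4  0.5]
[66.6875 64.6875 63.75  ] [184.0625 148.0625  27.0625]
[81.         76.77777778 79.        ]
time: 2.8
position: [0.2361, 0.1649, 0.2443]
orientation: [-0.527, 1.569, -0.371]
ft_force: [1.2, -0.1, -0.0]
finger_gap: 0.301
[-369.3  286. ] [0.23606316 0.16489416 0.24433449] [-0.52702732  1.56866424 -0.37085362] -8.948093997421974 [ 1.89574275e-01 -5.86729938e-01  2.24576180e+00 -1.13791918e-03
  1.48075491e+00 -1.53729446e+00]
```

```bash
cat > st.py <<'E'
from h import *
s=get_state();print("t",s["time"],"bay",(tobay(s['position'])*1000).round(1),"z",s['position'][2].round(4),"yaw-7:",(np.degrees(s['orientation'][2]-s['orientation'][0])-7).round(2),"Fbay",(s["ft_force"][:2]@Rz(BY)).round(1),s["ft_force"][2].round(1),"F|T",s["torque"].round(2),"gap",round(s["finger_gap"],2))
E
python3 -m jog '[[[2,0,0],[0,0,0],1],[[0,0,0],[1.7,-3.5,2.4],1],[[0,0,0],[1.7,-3.5,2.4],1],[[0,0,0],[1.7,-3.5,2.4],1],[[0,0,0],[1.7,-3.5,2.4],1],[[0,0,0],[1.7,-3.5,2.4],1],[[0,0,0],[1.7,-3.5,2.4],1],[[0,0,0],[1.7,-3.5,2.4],1]]' >/dev/null; python3 st.py
```

```text
t 3.6 bay [-192.9   30. ] z 0.1297 yaw-7: -0.53 Fbay [0.3 0.9] 0.2 F|T [ 0.09 -0.01 -0.02] gap 0.0
```

```bash
python3 -m jog '[[[0,0,0],[3,0.5,-0.2],1],[[0,0,0],[3,0.5,-0.2],1],[[0,0,0],[3,0,0],1],[[0,0,0],[1.5,0,0],1],[[0,0,0],[0.3,0,0],1],[[0,0,0],[0,0,0.6],1],[[0,0,0],[0,0,0.6],1],[[0,0,0],[0,0,0.6],1]]' >/dev/null; python3 st.py; python3 -m jog '[[[0,0,0],[0,0,0.5],1],[[0,0,0],[0,0,0.5],1],[[0,0,0],[0,0,0.5],1],[[0,0,0],[0,0,0.5],1],[[0,0,0],[0,0,0.5],1],[[0,0,0],[0,0,0.5],1],[[0,0,0],[0,0,0.5],1],[[0,0,0],[0,0,0.4],1]]' >/dev/null; python3 st.py;python3 -c "
from h import *
look((-.09,.03,1.45));look((-.09,.03,1.45),cams=('scene',))"
```

```text
t 4.4 bay [-169.1   39. ] z 0.017 yaw-7: -0.74 Fbay [-1.9 -0.4] -0.9 F|T [ 0.06  0.36 -0.07] gap 0.01
t 5.2 bay [-141.6   42. ] z 0.0159 yaw-7: -0.6 Fbay [-14.7  -1.3] 7.8 F|T [-0.4   1.9  -0.18] gap 0.0
box bay mm [-173.6   63.7] deg 150.7 cost 129.37 t 5.3 tcp bay [-141.5   42.1] 0.0158 F [-17.2  -3.1   7.1]
box bay mm [-74.1  35.2] deg 87.3 cost 78.08 t 5.35 tcp bay [-141.5   42.1] 0.0158 F [-16.7  -1.6   6.6]
```

```bash
python3 -m jog '[[[0,0,0],[-0.2,0,-1],1],[[0,0,0],[-0.2,0,-0.3],1],[[0,0,0],[0,1.2,0],1],[[0,0,0],[0,1.2,0],1],[[0,0,0],[0,0.2,0],1],[[0,0,0],[0,0,0.4],1],[[0,0,0],[0,0,0.4],1],[[0,0,0],[0,0,0],1]]' >/dev/null; python3 st.py;python3 -c "
from h import *
look((-.075,.035,1.5),cams=('scene',))"
```

```text
t 6.15 bay [-141.9   69.9] z 0.0221 yaw-7: -0.58 Fbay [ 0.5 -0.1] 0.8 F|T [ 0.05 -0.04 -0.04] gap 0.0
box bay mm [-74.7  36.1] deg 86.4 cost 71.55 t 6.2 tcp bay [-142.2   70. ] 0.022 F [-0.1 -0.2 -0.1]
```

```bash
python3 -m jog '[[[4,0,0],[0,0.8,0.6],1],[[4,0,0],[0,1,0.55],1],[[4,0,0],[0,1,0.55],1],[[4,0,0],[0,1,0.55],1],[[4,0,0],[0,1,0.55],1],[[4,0,0],[0,1,0.55],1],[[0,0,0],[0,0,0.1],1],[[0,0,0],[0,0,0],1]]' >/dev/null; python3 st.py;python3 -c "
from h import *
look((-.06,.05,1.1),cams=('scene',))"
```

```text
t 7.0 bay [-100.6  120.5] z 0.0192 yaw-7: -25.59 Fbay [ 0.1 -0.4] 0.4 F|T [0.01 0.06 0.01] gap 0.0
box bay mm [-61.6  47.6] deg 61.2 cost 73.09 t 7.05 tcp bay [-100.7  120.4] 0.0192 F [ 0.3  0.6 -0.5]
```

```bash
python3 -m jog '[[[5,0,0],[0,0.9,0.5],1],[[5,0,0],[0,0.9,0.5],1],[[5,0,0],[0,0.9,0.5],1],[[5,0,0],[0,0.9,0.5],1],[[4,0,0],[0,0.9,0.5],1],[[4,0,0],[0,0.9,0.5],1],[[0,0,0],[0,0,0],1],[[0,0,0],[0,0,0],1]]' >/dev/null; python3 st.py;python3 -c "
from h import *
x=look((-.05,.06,.7),cams=('scene',))
th=np.pi/2-x[2];print('n,t',(x[:2]@Rz(-th)*1000).round(1))"
```

```text
t 7.85 bay [-50.5 144.1] z 0.0164 yaw-7: 305.59 Fbay [-0.4  1.5] 0.8 F|T [ 0.04  0.06 -0.03] gap 0.01
box bay mm [-49.7  60.3] deg 35.0 cost 79.82 t 7.9 tcp bay [-50.5 144.1] 0.0165 F [-1.1  2.2  0.1]
n,t [-77.9  -6.1]
```

```bash
python3 -m jog '[[[0,0,0],[-0.3,0,-0.8],1],[[0,0,0],[0,-1.8,0],1],[[0,0,0],[0,-2,0],1],[[0,0,0],[0,0,0.5],1],[[0,0,0],[0,0,0.5],1],[[0,0,0],[0,0,0.4],1],[[0,0,0],[0,0,0.4],1],[[0,0,0],[0,0,0.4],1]]' >/dev/null; python3 st.py;python3 -c "
from h import *
x=look((-.05,.06,.6),cams=('scene',))
th=np.pi/2-x[2];print('n,t',(x[:2]@Rz(-th)*1000).round(1))"
```

```text
t 8.7 bay [-83.  120.9] z 0.0197 yaw-7: 305.82 Fbay [-10.2  12.3] 8.9 F|T [1.41 1.3  0.15] gap 0.0
box bay mm [-53.6  60.8] deg 39.1 cost 78.56 t 8.75 tcp bay [-83.  120.9] 0.0196 F [-10.7  12.3   9.4]
n,t [-81.   -3.3]
```

```bash
python3 -m jog '[[[0,0,0],[0,0,-2],1],[[0,0,0],[0,0,-2],1],[[0,0,0],[0,-3.1,0.6],1],[[0,0,0],[0,-3.1,0.6],1],[[0,0,0],[0,-3.1,0.6],1],[[-8.5,0,0],[0,0,0],1],[[-8.5,0,0],[0,0,0],1],[[-8.5,0,0],[0,0,0],1]]' >/dev/null; python3 st.py; python3 -m jog '[[[-8.5,0,0],[0,0,0],1],[[-8.5,0,0],[0,0,0],1],[[-8.5,0,0],[0,0,0],1],[[-3,0,0],[0,0,0],1],[[0,0,0],[0,0,0],1],[[0,0,0],[0,0,0],1],[[0,0,0],[0,0,0],1],[[0,0,0],[0,0,0],1]]' >/dev/null; python3 st.py;python3 -c "
from h import *
x=look((-.05,.06,.6),'p2')
look((-.05,.06,.6),cams=('scene',));look((-.05,.06,.6),cams=('top',))"
```

```text
t 9.55 bay [-169.1   86.1] z 0.0249 yaw-7: -27.76 Fbay [ 0.8 -0.1] -0.4 F|T [ 0.03  0.05 -0.  ] gap 0.0
t 10.35 bay [-164.9   86.8] z 0.0275 yaw-7: 1.25 Fbay [-0.3  0.4] -0.3 F|T [-0.01 -0.03 -0.03] gap 0.0
box bay mm [-52.1  55.7] deg 36.4 cost 127.17 t 10.45 tcp bay [-165.    86.8] 0.0274 F [ 0.  -0.2 -0.4]
box bay mm [-48.7  55. ] deg 34.4 cost 68.2 t 10.5 tcp bay [-165.    86.8] 0.0274 F [0.6 0.2 0.5]
box bay mm [-56.  55.] deg 36.9 cost 58.12 t 10.55 tcp bay [-165.    86.8] 0.0274 F [-0.8 -0.5  0.3]
```

View pics/p2.png

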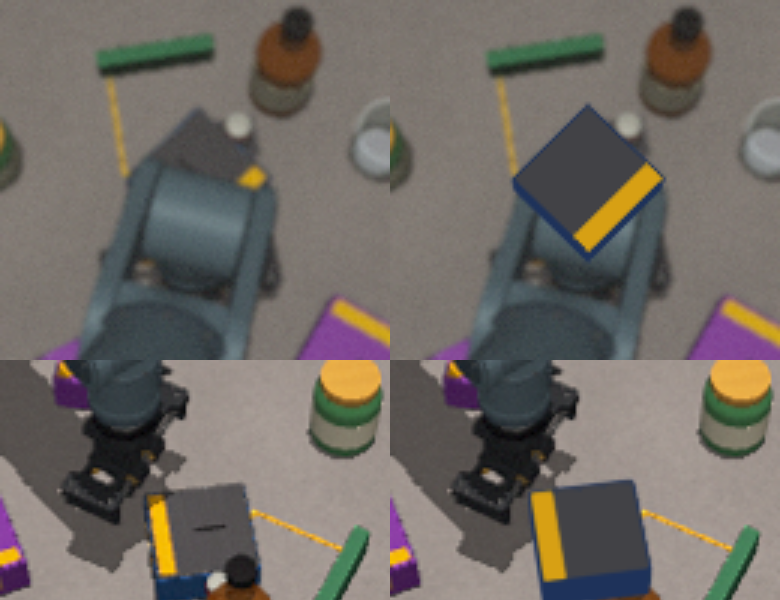

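The view shows the box turned about 54° against the post (cap at (238,125) in the crop), with the stripe at near right and the gripper in front. Nothing else has moved. Now I push its near corner along +x, so it turns and slides along the post.

```bash
R='[0,0,0]'; python3 -m jog '[[[0,0,0],[0.6,0,1],1],[[0,0,0],[0,0,0.8],1],[[0,0,0],[0,0,0.6],1],[[0,0,0],[0,0,0.6],1],[[0,0,0],[0,0,0.6],1],[[0,0,0],[0,0,0.6],1],[[0,0,0],[0,0,0.6],1],[[0,0,0],[0,0,0.6],1]]' >/dev/null; python3 st.py;python3 -c "
from h import *
x=look((-.035,.06,.5),cams=('scene',))"
```

```text
t 11.35 bay [-128.5   98.3] z 0.0132 yaw-7: 1.26 Fbay [-11.6   5.2] 4.4 F|T [ 0.52  1.26 -0.12] gap 0.01
box bay mm [-54.7  58.6] deg 41.3 cost 71.67 t 11.4 tcp bay [-128.2   98.5] 0.013 F [-9.9  6.1  3. ]
```

The pad sat left of the corner and pressed on the wrong face. I retract and shift right.

```bash
python3 -m jog '[[[1,0,0],[-0.5,0,-2],1],[[0,0,0],[0,0,-2],1],[[0,0,0],[0,-1.8,0],1],[[0,0,0],[0,-1.8,0],1],[[0,0,0],[0,0,0.7],1],[[0,0,0],[0,0,0.6],1],[[0,0,0],[0,0,0.6],1],[[0,0,0],[0,0,0.4],1]]' >/dev/null; python3 st.py; python3 -m jog '[[[0,0,0],[0,0,0.5],1],[[0,0,0],[0,0,0.5],1],[[0,0,0],[0,0,0.5],1],[[0,0,0],[0,0,0.5],1],[[0,0,0],[0,0,0.5],1],[[0,0,0],[0,0,0.5],1],[[0,0,0],[0,0,0],1],[[0,0,0],[0,0,0],1]]' >/dev/null; python3 st.py;python3 -c "
from h import *
x=look((-.035,.06,.5),cams=('scene',))"
```

```text
t 12.2 bay [-143.9   63.4] z 0.0177 yaw-7: 0.34 Fbay [-2.1 -0.8] 1.2 F|T [-0.1   0.36  0.03] gap 0.01
t 13.0 bay [-132.8   76.6] z 0.0097 yaw-7: 1.05 Fbay [-1.3 -2.4] 4.2 F|T [-0.36  0.13 -0.  ] gap 0.01
box bay mm [-41.9  65.7] deg 36.7 cost 76.34 t 13.05 tcp bay [-132.7   76.6] 0.0096 F [-2.9 -1.6  2.8]
```

```bash
python3 -m jog '[[[0,0,0],[-0.8,0,-2.5],1],[[0,0,0],[-0.4,-1.7,-0.8],1],[[0,0,0],[0,-1.7,0],1],[[-8.5,0,0],[0,0,0],1],[[-8.5,0,0],[0,0,0],1],[[-8.5,0,0],[0,0,0],1],[[-8.5,0,0],[0,0,0],1],[[-2,0,0],[0,0,0],1]]' >/dev/null; python3 st.py;python3 -c "
from h import *
x=look((-.035,.06,.5),cams=('scene',))
p=tobay(get_state()['position'])
th=np.pi/2-x[2];print('box n,t',(x[:2]@Rz(-th)*1000).round(1),'tcp n,t',(p@Rz(-th)*1000).round(1))"
```

```text
t 13.85 bay [-160.    38.9] z 0.0224 yaw-7: 38.06 Fbay [0.7 0.4] -0.3 F|T [ 0.08 -0.09 -0.02] gap 0.01
box bay mm [-35.3  59.6] deg 34.5 cost 71.97 t 13.9 tcp bay [-159.9   38.8] 0.0223 F [ 0.  -0.6  1. ]
box n,t [-69.1   4.7] tcp n,t [-122.6 -109.8]
```

```bash
python3 -m jog '[[[0,0,0],[0,-1.5,1.5],1],[[0,0,0],[0,0,1.5],1],[[0,0,0],[0,0,1],1],[[0,0,0],[0,0,0.7],1],[[0,0,0],[0,0,0.7],1],[[0,0,0],[0,0,0.7],1],[[0,0,0],[-0.1,0,0.7],1],[[0,0,0],[-0.1,0,0.7],1]]' >/dev/null; python3 st.py;cat >> h.py <<'E'
def lk(g,name=None,cams=('scene',)):
    x=look(g,name,cams);p=tobay(get_state()['position']);th=np.pi/2-x[2];print('box n,t',(x[:2]@Rz(-th)*1000).round(1),'tcp n,t',(p@Rz(-th)*1000).round(1))
E
python3 -c "
from h import *
lk((-.02,.06,.5))"
```

```text
t 14.7 bay [-90.3  76.2] z 0.0156 yaw-7: 37.76 Fbay [-2.3  0.1] 0.1 F|T [-0.09  0.23  0.04] gap 0.0
box bay mm [-9.4 74.4] deg 27.4 cost 80.4 t 14.75 tcp bay [-89.2  76.7] 0.0159 F [0.2 1.  1. ]
box n,t [-70.4  25.9] tcp n,t [-109.1  -43.9]
```

```bash
python3 -m jog '[[[5,0,0],[-0.1,0,0.7],1],[[5,0,0],[-0.1,0,0.7],1],[[5,0,0],[0,0,0.7],1],[[4,0,0],[0,0,0.7],1],[[4,0,0],[0,0,0.5],1],[[4,0,0],[0,0,0.5],1],[[0,0,0],[0,0,0],1],[[0,0,0],[0,0,0],1]]' >/dev/null; python3 st.py;python3 -c "
from h import *
lk((0.01,.075,.3))"
```

```text
t 15.55 bay [-54.4  96.4] z 0.015 yaw-7: 9.92 Fbay [-1.7 -0. ] 0.2 F|T [-0.1   0.11  0.  ] gap 0.0
box bay mm [25.2 81.4] deg 16.6 cost 81.88 t 15.6 tcp bay [-54.5  96.4] 0.015 F [-0.7 -0.8  1. ]
box n,t [-70.8  47.5] tcp n,t [-107.9  -24.7]
```

```bash
python3 -m jog '[[[5,0,0],[-0.2,0.5,-0.5],1],[[5,0,0],[0,0.5,0],1],[[0,0,0],[0,0,0.5],1],[[0,0,0],[0,0,0.5],1],[[0,0,0],[0,0,0.5],1],[[0,0,0],[0,0,0.5],1],[[0,0,0],[0,0,0.5],1],[[0,0,0],[0,0,0],1]]' >/dev/null; python3 st.py;python3 -c "
from h import *
lk((0.03,.08,.15))"
```

```text
t 16.4 bay [-35.6 105.6] z 0.0137 yaw-7: 0.23 Fbay [-1.3 -0.3] 1.4 F|T [0.04 0.03 0.02] gap 0.0
box bay mm [36.8 81.4] deg -4.1 cost 78.69 t 16.45 tcp bay [-35.7 105.6] 0.0137 F [-0.  -0.  -0.5]
box n,t [-83.8  30.8] tcp n,t [-102.7  -43.3]
```

```bash
python3 -m jog '[[[0,0,0],[-0.3,0,-1],1],[[0,0,0],[-0.3,-1.5,0],1],[[0,0,0],[0,-1.3,0],1],[[0,0,0],[0,0,0.6],1],[[0,0,0],[0,0,0.5],1],[[0,0,0],[0,0,0.4],1],[[0,0,0],[0,0,0.4],1],[[0,0,0],[0,0,0.4],1]]' >/dev/null; python3 st.py;python3 -m jog '[[[0,0,0],[0,0,0.4],1],[[0,0,0],[0,0,0.4],1],[[0,0,0],[0,0,0.4],1],[[0,0,0],[0,0,0.4],1],[[0,0,0],[0,0,0.4],1],[[0,0,0],[0,0,0.4],1],[[0,0,0],[0,0,0.4],1],[[0,0,0],[0,0,0.4],1]]' >/dev/null; python3 st.py
python3 -c "
from h import *
lk((0.035,.08,0),'p3');lk((0.035,.08,0),cams=('top',))"
```

```text
t 17.25 bay [-33.9  74.3] z 0.017 yaw-7: 0.22 Fbay [-20.3  -1.9] 16.1 F|T [-0.51  2.55  0.13] gap 0.0
t 18.05 bay [-37.3  74.3] z 0.0187 yaw-7: 0.16 Fbay [-23.7   1.4] 22.8 F|T [-1.87  2.5  -0.45] gap 0.0
box bay mm [59.  77.1] deg 0.1 cost 79.65 t 18.1 tcp bay [-37.3  74.3] 0.0187 F [-25.9  -2.5  22.4]
box n,t [-77.   59.1] tcp n,t [-74.4 -37.1]
box bay mm [56.5 70.4] deg -19.8 cost 69.48 t 18.15 tcp bay [-37.3  74.3] 0.0187 F [-25.8  -1.1  22.9]
box n,t [-85.4  29.3] tcp n,t [-57.2 -60.3]
```

View pics/p3.png

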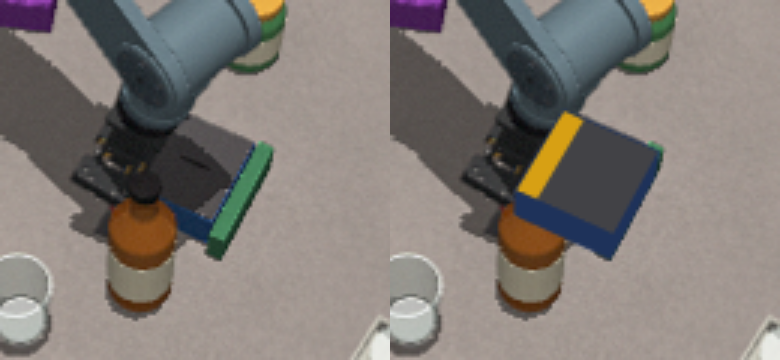

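The box looks flush along the rail from (212,235) to (258,150). I back off to get a clear view.

```bash
python3 -m jog '[[[0,0,0],[0,0,-1.5],1],[[0,0,0],[0,0,-3],1],[[0,0,0],[-3,2,-3],1],[[0,0,0],[-3,4,0],1],[[0,0,0],[-3,4,0],1],[[0,0,0],[-1,5,0],1],[[0,0,0],[0,5,0],1],[[0,0,0],[0,5,0],1]]' >/dev/null; python3 st.py
python3 -c "
from h import *
x=look((0.038,.076,0),cams=('top',));look((0.038,.076,0),cams=('scene',))
k=[]
for c,z in(('top',5),('scene',5)):
    im=get_image(c);u,v=proj(np.r_[toworld([.04,.06]),.03],c)[0].astype(int)
    k.append(cv2.resize(im[v-55:v+55,u-38:u+42],None,fx=5,fy=5,interpolation=cv2.INTER_CUBIC));print(c,u-38,v-55)
cv2.imwrite('pics/p4.png',np.hstack(k)[:,:,::-1])"; python3 st.py
```

```text
t 18.95 bay [-80.2 314.4] z 0.1566 yaw-7: -0.47 Fbay [ 0.2 -0.4] 0.8 F|T [ 0.02 -0.17 -0.02] gap 0.01
box bay mm [44.6 78.3] deg 1.5 cost 32.98 t 19.0 tcp bay [-80.8 321.7] 0.1575 F [-2.2  3.7  1.2]
box bay mm [44.8 77. ] deg 1.6 cost 50.37 t 19.05 tcp bay [-80.8 318.1] 0.1567 F [ 0.8  0.5 -0.2]
top 234 88
scene 250 173
t 19.15 bay [-81.  313.4] z 0.1554 yaw-7: -0.28 Fbay [0.3 0.4] 0.0 F|T [-0.04 -0.15  0.05] gap 0.0
```

View pics/p4.png

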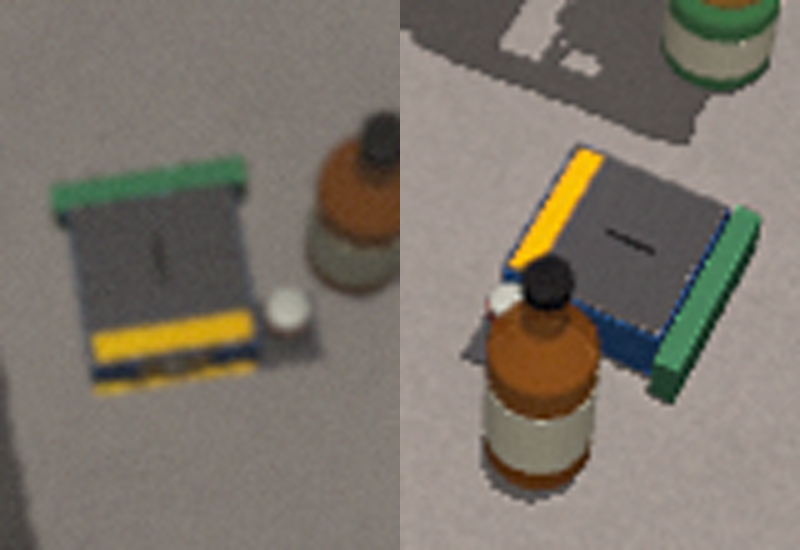

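The box is parked square: dark top with its stripe towards the robot at (175,337), rail behind at (150,185), post cap at (288,308). The lock faces front and the bottle is untouched. A gap of some 3-5 mm seems to remain to the post, so I turn the tool and nudge the box from the left.

```bash
python3 -m jog '[[[0,0,0],[0,-4.5,2],1],[[0,0,0],[0,-4.5,2],1],[[0,0,0],[0,-4.5,2],1],[[8.5,0,0],[0,0,0],1],[[8.5,0,0],[0,0,0],1],[[8.5,0,0],[0,0,0],1],[[8.5,0,0],[0,0,0],1],[[8.5,0,0],[0,0,0],1]]' >/dev/null; python3 st.py;python3 -m jog '[[[8.5,0,0],[0,0,0],1],[[8.5,0,0],[0,0,0],1],[[8.5,0,0],[0,0,0],1],[[8.5,0,0],[0,0,0],1],[[8.5,0,0],[0,0,0],1],[[5,0,0],[0,0,0],1],[[0,0,0],[0,0,0],1],[[0,0,0],[0,0,0],1]]' >/dev/null; python3 st.py
```

```text
t 19.95 bay [-24.5 159.1] z 0.1254 yaw-7: 316.72 Fbay [ 0.  -0.9] -0.2 F|T [-0.07 -0.1   0.01] gap 0.01
t 20.75 bay [-27.4 141.8] z 0.1206 yaw-7: 268.13 Fbay [ 0.2 -0.3] 0.4 F|T [-0.13 -0.09  0.  ] gap 0.0
```

```bash
python3 -m jog '[[[-2,0,0],[0,1.6,-1.8],1],[[0,0,0],[0,1.6,-1.8],1],[[0,0,0],[3,0,0],1],[[0,0,0],[3,0,0],1],[[0,0,0],[3,0,0],1],[[0,0,0],[1,0,0],1],[[0,0,0],[0,0,0],1],[[0,0,0],[0,0,0],1]]' >/dev/null; python3 st.py
```

```text
t 21.55 bay [-20.  180.1] z 0.0164 yaw-7: 270.72 Fbay [-0.1  0.2] 0.3 F|T [-0.1  -0.1   0.04] gap 0.01
```

```bash
python3 -m jog '[[[0,0,0],[-0.3,2.6,0],1],[[0,0,0],[0,0,1.2],1],[[0,0,0],[0,0,1],1],[[0,0,0],[0,0,0.5],1],[[0,0,0],[0,0,0.4],1],[[0,0,0],[0,0,0.3],1],[[0,0,0],[0,0,0.3],1],[[0,0,0],[0,0,0.3],1]]' >/dev/null; python3 st.py; python3 -m jog '[[[0,0,0],[0,0,0.3],1],[[0,0,0],[0,0,0.3],1],[[0,0,0],[0,0,0.3],1],[[0,0,0],[0,0,0.3],1],[[0,0,0],[0,0,0.3],1],[[0,0,0],[0,0,0.3],1],[[0,0,0],[0,0,0.3],1],[[0,0,0],[0,0,0.3],1]]' >/dev/null; python3 st.py
```

```text
t 22.35 bay [  3.8 154.8] z 0.0165 yaw-7: 271.5 Fbay [-0.8 11.2] -3.9 F|T [ 1.28  0.06 -0.24] gap 0.01
t 23.15 bay [  4.5 155.5] z 0.0191 yaw-7: 272.21 Fbay [-0.7 12.6] -3.4 F|T [ 1.25  0.01 -0.52] gap 0.01
```

```bash
python3 -m jog '[[[0,0,0],[0,0,-1],1],[[0,0,0],[0,0,-2],1],[[0,0,0],[-4,0,0],1],[[0,0,0],[-4,0,0],1],[[0,0,0],[-4,-3,0],1],[[0,0,0],[0,-4,0],1],[[0,0,0],[0,-4,0],1],[[0,0,0],[0,-4,0],1]]' >/dev/null; python3 st.py
python3 -c "
from h import *
x=look((0.038,.076,0),cams=('top',));look((0.038,.076,0),cams=('scene',))
im=get_image('top')
cv2.imwrite('pics/p5.png',cv2.resize(im[110:175,240:310],None,fx=8,fy=8,interpolation=cv2.INTER_CUBIC)[:,:,::-1])"
```

```text
t 23.95 bay [-101.7  166.9] z 0.1901 yaw-7: 272.58 Fbay [0.6 0. ] -0.1 F|T [-0.11 -0.08  0.  ] gap 0.01
box bay mm [47.1 87. ] deg -32.2 cost 71.06 t 24.0 tcp bay [-107.2  167.6] 0.1908 F [ 0.6  1.  -0.8]
box bay mm [28.5 70.5] deg -19.2 cost 61.85 t 24.05 tcp bay [-104.4  167.5] 0.1903 F [ 0.3 -1.3  0.4]
```

View pics/p5.png

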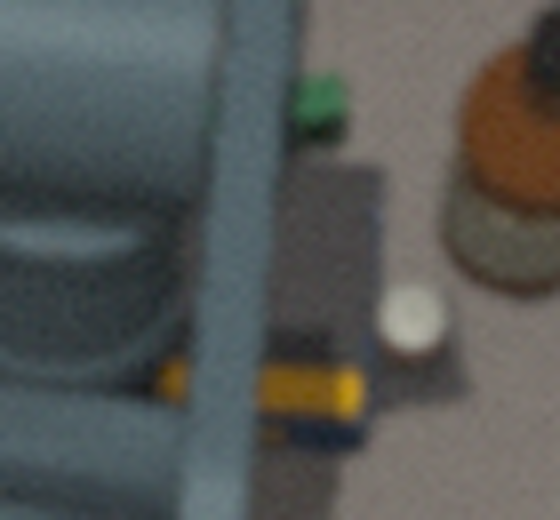

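The picture shows the box turned clockwise: its right side now runs from (385,170) to (365,440), with the post cap at (412,318). The nudge acted too far beyond the post and tilted it. I turn the tool back and get a clear look before squaring it up.

```bash
python3 -m jog '[[[0,0,0],[0,0,-5],1],[[0,0,0],[0,0,-5],1],[[-8.5,0,0],[0,0,-3],1],[[-8.5,0,0],[0,0,0],1],[[-8.5,0,0],[0,0,0],1],[[-8.5,0,0],[0,0,0],1],[[-8.5,0,0],[0,0,0],1],[[-8.5,0,0],[0,0,0],1]]' >/dev/null; python3 st.py;python3 -m jog '[[[-8.5,0,0],[0,0,0],1],[[-8.5,0,0],[0,0,0],1],[[-8.5,0,0],[0,0,0],1],[[-8.5,0,0],[0,0,0],1],[[-8.5,0,0],[0,0,0],1],[[0,0,0],[0,0,0],1],[[0,0,0],[0,0,0],1],[[0,0,0],[0,0,0],1]]' >/dev/null; python3 st.py
python3 -c "
from h import *
lk((0.035,.076,-.15),cams=('top',));lk((0.035,.076,-.15),cams=('scene',));lk((0.035,.076,-.15),'p6')"
```

```text
t 24.9 bay [-93.6 305.1] z 0.2139 yaw-7: 323.87 Fbay [1.  0.6] -0.4 F|T [ 0.03 -0.14  0.02] gap 0.0
t 25.7 bay [-83.2 310.7] z 0.2168 yaw-7: 6.58 Fbay [ 0.9 -0.4] 0.3 F|T [ 0.02 -0.12 -0.  ] gap 0.0
box bay mm [32.9 72.9] deg -12.2 cost 38.33 t 25.75 tcp bay [-83.3 310.6] 0.2168 F [ 0.2 -0.   0.1]
box n,t [-78.2  16.8] tcp n,t [-286.1 -146.9]
box bay mm [29.4 68.8] deg -15.9 cost 57.27 t 25.8 tcp bay [-83.5 310.5] 0.2167 F [-0.2  0.3  0.5]
box n,t [-74.2   9.4] tcp n,t [-275.9 -165.2]
box bay mm [29.4 69.2] deg -15.7 cost 57.28 t 25.85 tcp bay [-83.6 310.4] 0.2167 F [ 0.4 -0.5 -0.5]
box n,t [-74.6   9.6] tcp n,t [-276.3 -164.4]
```

View pics/p6.png

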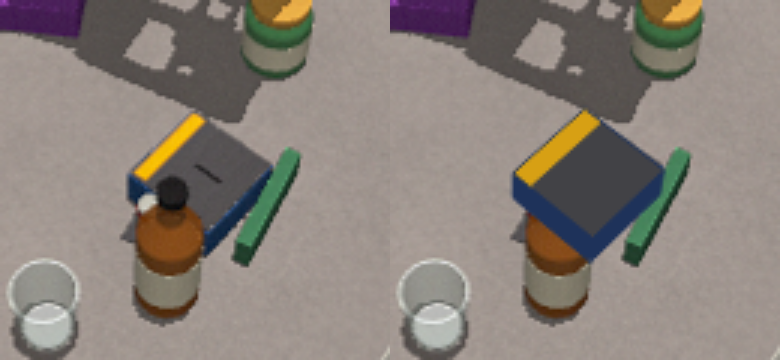

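```bash
python3 -m jog '[[[6.5,0,0],[0,0,-2.5],1],[[0,0,0],[0,-4.5,0],1],[[0,0,0],[0,-4.5,0],1],[[0,0,0],[0,-4.5,0],1],[[0,0,0],[0,-4.5,0],1],[[0,0,0],[2,-4.2,0],1],[[0,0,0],[4,-2,0],1],[[0,0,0],[4,0,0],1]]' >/dev/null; python3 st.py
```

```text
t 26.65 bay [-130.7   69.2] z 0.0991 yaw-7: -0.43 Fbay [-1.4  0.6] -1.0 F|T [ 0.07 -0.14  0.01] gap 0.0
```

```bash
python3 -m jog '[[[0,0,0],[4,-0.3,0],1],[[0,0,0],[3.3,0,0],1],[[0,0,0],[0,0,2.5],1],[[0,0,0],[0,0,2.5],1],[[0,0,0],[0,0,1],1],[[0,0,0],[0,0,0.6],1],[[0,0,0],[0,0,0.6],1],[[0,0,0],[0,0,0.6],1]]' >/dev/null; python3 st.py;  python3 -m jog '[[[0,0,0],[0,0,0.5],1],[[0,0,0],[0,0,0.5],1],[[0,0,0],[0,0,0.5],1],[[0,0,0],[0,0,0.5],1],[[0,0,0],[0,0,0.5],1],[[0,0,0],[0,0,0.4],1],[[0,0,0],[0,0,0.4],1],[[0,0,0],[0,0,0.4],1]]' >/dev/null; python3 st.py; python3 -c "
from h import *
lk((0.035,.076,-.1))"
```

```text
t 27.45 bay [-100.6   75.2] z 0.0105 yaw-7: -0.98 Fbay [-13.3  -1.4] 19.1 F|T [-0.23  2.83  0.2 ] gap 0.0
t 28.25 bay [-87.3  74.7] z 0.0113 yaw-7: -1.45 Fbay [-14.   -2.9] 16.7 F|T [-0.5   1.9  -0.07] gap 0.0
box bay mm [28.1 67.9] deg -15.5 cost 77.93 t 28.3 tcp bay [-86.9  74.6] 0.0113 F [-12.5  -2.2  16.1]
box n,t [-72.9   9. ] tcp n,t [ -48.7 -103.6]
```

```bash
cat >> st.py <<'E'
from scipy.spatial.transform import Rotation as Ro
M=Ro.from_euler("xyz",s["orientation"]).as_matrix();print("tool x axis",M[:,0].round(3),"tip z",(s["position"]+.008*M[:,0])[2].round(4))
E
python3 st.py; python3 -m jog '[[[0,0,0],[-0.8,0,-0.5],1],[[0,0,0],[-0.5,0,0],1],[[0,0,0],[0,0,0],1],[[0,0,0],[0,0,0],1],[[0,0,0],[0,0,0],1],[[0,0,0],[0,0,0],1],[[0,0,0],[0,0,0],1],[[0,0,0],[0,0,0],1]]' >/dev/null; python3 st.py
```

```text
t 28.3 bay [-86.9  74.6] z 0.0113 yaw-7: -1.47 Fbay [-12.7  -0.6] 16.1 F|T [-0.41  1.78 -0.08] gap 0.0
tool x axis [-0.365  0.089 -0.927] tip z 0.0039
t 29.1 bay [-86.4  72.6] z 0.0257 yaw-7: -1.65 Fbay [1.  0.1] 0.9 F|T [-0.02 -0.2   0.05] gap 0.0
tool x axis [-0.363  0.089 -0.927] tip z 0.0183
```

The tool has drifted to a 22° tilt. I compute the correcting turn and back off first.

```bash
cat >> st.py <<'E'
for nm,yw in(("front",0),("left",-90)):
    a=BY+np.radians(yw);z=np.array([np.cos(a),np.sin(a),0]);x=np.array([0,0,-1.]);D=np.c_[x,np.cross(z,x),z]
    print("turn to",nm,np.degrees(Ro.from_matrix(M.T@D).as_rotvec()).round(1))
E
python3 -m jog '[[[0,0,0],[0,0,-3],1],[[0,0,0],[0,0,0],1],[[0,0,0],[0,0,0],1],[[0,0,0],[0,0,0],1],[[0,0,0],[0,0,0],1],[[0,0,0],[0,0,0],1],[[0,0,0],[0,0,0],1],[[0,0,0],[0,0,0],1]]' >/dev/null; python3 st.py
```

```text
t 29.9 bay [-113.2   72.7] z 0.0351 yaw-7: -1.63 Fbay [0.2 0.3] 0.7 F|T [ 0.04 -0.19 -0.02] gap 0.01
tool x axis [-0.363  0.089 -0.928] tip z 0.0277
turn to front [ -1.6 -20.6  -7.5]
turn to left [ 87.2 -22.   10.3]
```

```bash
python3 -m jog '[[[-0.5,-7,-2.5],[0,0,0],1],[[-0.5,-7,-2.5],[0,0,0],1],[[-0.5,-7,-2.5],[0,0,0],1],[[0,0,0],[0,0,0],1],[[0,0,0],[0,0,0],1],[[0,0,0],[0,0,0],1],[[0,0,0],[0,0,0],1],[[0,0,0],[0,0,0],1]]' >/dev/null; python3 st.py; python3 -c "
from h import *
lk((0.03,.07,-.2))"
```

```text
t 30.7 bay [-110.4   71.1] z 0.0342 yaw-7: -0.17 Fbay [0.6 1.2] 0.1 F|T [ 0.01  0.01 -0.03] gap 0.01
tool x axis [ 0.012 -0.001 -1.   ] tip z 0.0262
turn to front [-0.2  0.7  0.1]
turn to left [89.8  0.6 -0.4]
box bay mm [30.7 68.5] deg -13.7 cost 63.32 t 30.75 tcp bay [-110.3   71.1] 0.0343 F [0.3 0.3 0.4]
box n,t [-73.8  13.7] tcp n,t [ -43.  -123.9]
```

```bash
python3 -m jog '[[[0,0,0],[0.6,-0.5,1],1],[[0,0,0],[0.6,0,1.5],1],[[0,0,0],[0,0,1.5],1],[[0,0,0],[0,0,1],1],[[0,0,0],[0,0,0.6],1],[[0,0,0],[0,0,0.6],1],[[0,0,0],[0,0,0.5],1],[[0,0,0],[0,0,0.5],1]]' >/dev/null; python3 st.py;  python3 -m jog '[[[0,0,0],[0,0,0.5],1],[[0,0,0],[0,0,0.5],1],[[0,0,0],[0,0,0.5],1],[[0,0,0],[0,0,0.5],1],[[0,0,0],[0,0,0.4],1],[[0,0,0],[0,0,0.4],1],[[0,0,0],[0,0,0.4],1],[[0,0,0],[0,0,0.4],1]]' >/dev/null; python3 st.py; python3 -c "
from h import *
lk((0.035,.076,-.05))"
```

```text
t 31.55 bay [-36.5  64.9] z 0.0208 yaw-7: -0.23 Fbay [-4.3 -0.9] 0.5 F|T [-0.2   0.47 -0.07] gap 0.01
tool x axis [ 0.004 -0.    -1.   ] tip z 0.0128
turn to front [-0.2  0.2  0. ]
turn to left [89.8  0.2 -0.1]
t 32.35 bay [-30.8  67.1] z 0.0135 yaw-7: -359.91 Fbay [-21.6  -2.7] 12.8 F|T [-0.57  2.41 -0.01] gap 0.01
tool x axis [-0.072 -0.001 -0.997] tip z 0.0055
turn to front [ 0.1 -4.1 -0.5]
turn to left [90.  -3.6  2.8]
box bay mm [39.3 72.7] deg -0.6 cost 78.46 t 32.4 tcp bay [-30.8  67.1] 0.0134 F [-20.5  -4.5  11.9]
box n,t [-73.2  38.5] tcp n,t [-66.7 -31.6]
```

```bash
python3 -m jog '[[[0,0,0],[0,0,0.3],1],[[0,0,0],[0,0,-0.8],1],[[0,-4,0],[0,0,-3],1],[[0,0,0],[-3,2,-3],1],[[0,0,0],[-4,3,0],1],[[0,0,0],[-3,4,0],1],[[0,0,0],[-1,5,0],1],[[0,0,0],[0,5,0],1]]' >/dev/null; python3 -m jog '[[[0,0,0],[0,5,0],1],[[0,0,0],[0,3,0],1],[[0,0,0],[0,0,0],1],[[0,0,0],[0,0,0],1],[[0,0,0],[0,0,0],1],[[0,0,0],[0,0,0],1],[[0,0,0],[0,0,0],1],[[0,0,0],[0,0,0],1]]' >/dev/null; python3 st.py
python3 -c "
from h import *
lk((0.038,.076,0),cams=('top',));lk((0.038,.076,0),cams=('scene',))
k=[]
for c in('top','scene'):
    im=get_image(c);u,v=proj(np.r_[toworld([.04,.06]),.03],c)[0].astype(int)
    k.append(cv2.resize(im[v-45:v+45,u-30:u+36],None,fx=6,fy=6,interpolation=cv2.INTER_CUBIC));print(c,u-30,v-45)
cv2.imwrite('pics/p7.png',np.hstack(k)[:,:,::-1])"
```

```text
t 34.0 bay [-92.7 340.2] z 0.1381 yaw-7: -0.37 Fbay [-0.2  0.3] -0.9 F|T [-0.02 -0.    0.01] gap 0.01
tool x axis [ 0.018  0.018 -1.   ] tip z 0.1301
turn to front [-0.4  1.1 -0.9]
turn to left [89.6  0.2 -1.6]
box bay mm [45.1 79.1] deg 0.3 cost 25.85 t 34.05 tcp bay [-92.7 340.2] 0.1381 F [ 0.4  1.2 -0. ]
box n,t [-78.8  45.5] tcp n,t [-340.7  -91.1]
box bay mm [45.2 72.9] deg 2.1 cost 41.11 t 34.1 tcp bay [-92.7 340.4] 0.1381 F [0.3 0.1 0.3]
box n,t [-71.2  47.8] tcp n,t [-343.6  -80.4]
top 242 98
scene 258 183
```

View pics/p7.png

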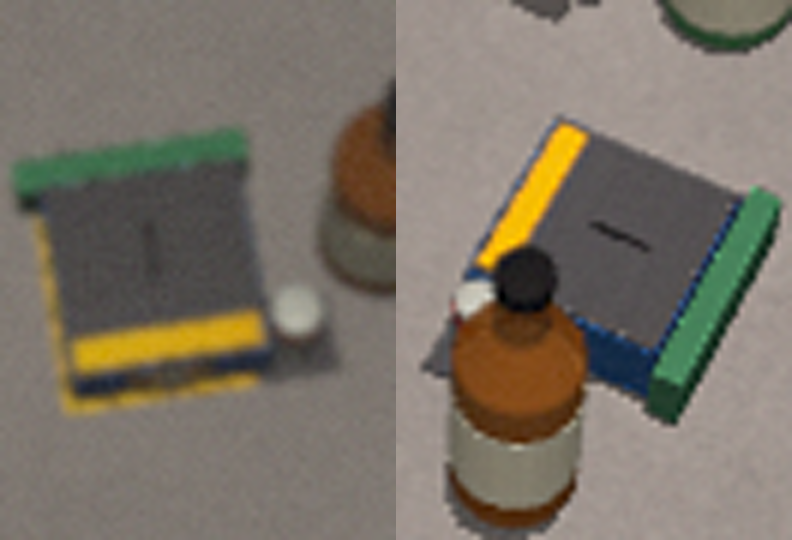

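The picture shows the box clear of the left and front yellow lines, its right side touching the post (265,320 against cap 298,310), flush on the rail, lock to the front. I check squareness numerically from the edge points.

```bash
python3 - <<'E'
from h import *
def edge(mask,c,z,side,lo,hi,axis):
    "sub-pixel line: for each col/row between lo,hi take extreme of soft mask; returns yaw in world and mean"
    pts=[]
    for k in range(lo,hi):
        v=mask[:,k] if axis=="col" else mask[k]
        i=np.flatnonzero(v>.5)
        if len(i)==0: continue
        j=i[-1] if side>0 else i[0]; j2=j+side
        s=j+side*(v[j]-.5)/max(v[j]-v[j2],1e-6)
        pts.append((k,s) if axis=="col" else (s,k))
    w=tobay(unproj(pts,c,z)); 
    vx,vy,x0,y0=cv2.fitLine(w.astype(np.float32),cv2.DIST_HUBER,0,.01,.01).ravel()
    a=np.degrees(np.arctan2(-vx,vy)); a=(a+90)%180-90
    return round(a,2),(w.mean(0)*1000).round(1)
for c in("top","scene"):
    im=np.mean([get_image(c).astype(float) for _ in range(6)],0)
    r,g,b=im[...,0],im[...,1],im[...,2]
    u,v=proj(np.r_[toworld([.04,.07]),.05],c)[0].astype(int)
    win=np.zeros(r.shape);win[v-40:v+45,u-35:u+45]=1
    green=np.clip((g-r)/60,0,1)*win; 
    yel=np.clip((r-b)/ (150),0,1)*win
    print(c,u,v,green.max(),yel.max())
    if c=="top":
        print(" rail far edge",edge(green/green.max(),c,.045,-1,248,280,"col"))
        n,l,st,_=cv2.connectedComponentsWithStats((yel>.5).astype(np.uint8)); k=1+np.argmax(st[1:,4]);print(st[k])
        y2=yel*cv2.dilate((l==k).astype(np.uint8),np.ones((3,3)));y2/=y2.max()
        x0,w=st[k,0],st[k,2]
        for s in(-1,1): print(" stripe",s,edge(y2,c,.055,s,x0+3,x0+w-3,"col"))
    else:
        n,l,st,_=cv2.connectedComponentsWithStats((green>.35).astype(np.uint8)); k=1+np.argmax(st[1:,4]);print(st[k])
        y0,h=st[k,1],st[k,3]
        print(" rail left edge",edge(green/green.max(),c,.045,-1,y0+5,y0+h-12,"row"))
        n,l,st,_=cv2.connectedComponentsWithStats((yel>.5).astype(np.uint8)); k=1+np.argmax(st[1:,4]);print(st[k])
        y2=yel*cv2.dilate((l==k).astype(np.uint8),np.ones((3,3)));y2=np.clip(y2/y2.max(),0,1);y0,h=st[k,1],st[k,3]
        for s in(-1,1): print(" stripe",s,edge(y2,c,.055,s,y0+4,y0+h-4,"row"))
E
```

```text
top 269 142 0.8527777777777779 1.0
 rail far edge (np.float32(0.17), array([119.3,  78.3]))
[254 150  32  10 183]
 stripe -1 (np.float32(0.2), array([ 6.4, 74.6]))
 stripe 1 (np.float32(0.14), array([-14.2,  77.9]))
scene 290 223 1.0 1.0
[288 214  34  39 377]
 rail left edge (np.float32(-0.33), array([96. , 76.7]))
[268 234  21  19 273]
 stripe -1 (np.float32(28.89), array([  6.9, -36.5]))
 stripe 1 (np.float32(27.39), array([69.3, -3.3]))
```

```bash
python3 - <<'E'
from h import *
im=np.mean([get_image("top").astype(float) for _ in range(6)],0)
r,b=im[...,0],im[...,2]
# stripe ends, row-wise along bay y, subpixel via mass profile
Y=np.clip((r-b)/130,0,1)
m=np.zeros_like(Y);m[146:162,248:290]=1
n,l,st,_=cv2.connectedComponentsWithStats((Y*m>.4).astype(np.uint8));k=1+np.argmax(st[1:,4])
(c,s,a)=cv2.minAreaRect(np.argwhere(l==k)[:,::-1].astype(np.float32));print("stripe rect",c,s,a,"bay",tobay(unproj([c],"top",.055)).round(4))
# post cap: bright near (291,149)
g=im[143:156,284:299].mean(-1);w=np.clip(g-140,0,None);yy,xx=np.mgrid[143:156,284:299]
pc=((w*xx).sum()/w.sum(),(w*yy).sum()/w.sum());print("post",pc,"bay",tobay(unproj([pc],"top",.06)).round(4),g.max())
print(np.round(im[148:151,276:296].mean((0,2))))
E
```

```text
stripe rect (267.3648681640625, 150.68917846679688) (15.289106369018555, 35.01698684692383) 80.53767395019531 bay [[0.0106 0.0814]]
post (np.float64(290.8389158389158), np.float64(149.47270347270347)) bay [[0.0007 0.0015]] 174.16666666666666
[ 78.  81.  83.  84.  87.  89.  91.  93.  92.  83.  88. 119. 152. 165.
 165. 163. 163. 158. 149. 124.]
```

```bash
python3 -c "
from h import *
print(get_state()['time']);print(close_job())"
```

```text
35.1
the job is handed in; nothing more can be done
None
```

I pushed the blue cash box round the post into the bay, pressed it against the green rail and handed the job in at 35.1 s. The job gives no verdict.

**Turn:** I pushed it with closed fingers against the post to about 55°. There I pressed it on the post with about 16 N by the wrist reading. I then slid it along the post and squared it against the rail, lock to the front.

**Mistakes on the way:**
- I once pushed on the wrong face, beside the near corner.
- A nudge from the left, meant to close the gap to the post, turned the parked box about 14° clockwise.
- The tool then proved to be tilted 22°. I straightened it and pressed the box flush again.

**Pressing force:** the final press read about 21 N at the wrist, more than the 15 N asked for but under the 45 N limit. An earlier press on the rail read about 24 N.

**Last checks:**
- **Square:** in the top view, the rail edge lies at 0.17° and the box's stripe edges at 0.14 to 0.20°.
- **Rail and post:** no gap to the rail is visible. I judge the gap to the post to be 2 to 3 mm or less.
- **Bystanders:** none looked moved in the views, but I took no final measurement of them. The arm was clear of everything.

**Checks that failed or disagreed:**
- The two cameras' box fits disagreed: y = 79 mm from the top view and 73 mm from the scene view, both within 70 to 81 mm.
- Both fits gave x ≈ 45 mm, the upper limit and more than the rail allows (40 mm), so I took it as fit bias.
- My edge script failed on the stripe in the scene view, and a later stripe check in the top view was spoilt by the yellow floor line. I discarded both.

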